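# Clear, load and weight the bonding press

## Robot

A 7-joint arm with a two-finger parallel gripper is mounted at the origin on the work surface. World frame = base frame: x ahead of the robot, y to its left, z up, the work surface at z = 0. Lengths are in mm, angles in rad, forces in N, time in s.
With the tool pointing down it reaches from about 425 to 950 mm from the base axis. Payload 4.7 kg.
Tool frame: the origin (TCP) lies at the very end of the fingers, on their centre line; the grasp point (between the pads) lies 19 mm behind it (manip.grip_depth is the x of the grasp point in the tool frame, in mm); x points along the fingers, z is the direction in which the jaws open and shut, and the axes are right-handed (so a half turn about x gives the same grasp; the last joint's range is limited). The gripper opens to 87 mm and grips with 3 to 60 N. Pads are 19 mm wide; open, the fingers measure 117 mm over their backs; the gripper's body (75 mm by 190 mm) begins 51 mm behind the grasp point.
Start: joints at [-1.303, 0.469, -0.049, 1.532, 0.024, 1.141, -0.082], TCP at [197.37, 645.519, 222.573] pointing down, gripper open.
Joint ranges: [-2.59, 2.59], [-0.33, 1.99], [-1.39, 1.29], [0.1, 2.45], [-1.04, 4.18], [0.21, 1.99], [-2.66, 2.66]. Speed limits (rad/s): [2.57, 2.57, 3.14, 3.14, 3.14, 3.14, 3.14].

## Interface

Orientations are given as a unit quaternion [w, x, y, z].
In Python, from rig import manip, ungrasp, close_gripper, inverse_kinematics, imaging gives the robot as it stands. Calls block until the motion is done:
- manip.goto(position, orientation): joint-space move of the TCP to a pose.
- manip.servo_line(position, attitude=None, feed=150, guard=None): straight line of the TCP; attitude=None keeps the orientation; feed is the mean speed in mm/s. With guard (N) it stops when the force on the tool has changed by that much, and returns True; else False.
- manip.set_joints(angles): joint-space move.
- ungrasp() and close_gripper(grip_force=None): open the fingers fully, or close them until they stop; grip_force is the grip in N (None keeps the last).
- manip.dwell(seconds).
- inverse_kinematics(position, orientation): joint angles nearest the present ones, or None.
- imaging.read_camera(name): name is "scene" or "top" or "wrist"; returns a dict with "image" (420x560x3 uint8, blue, green, red), "fx", "fy", "cx", "cy" (pixels), "position" and "orientation" of the camera in the world; the wrist camera has in their place "T_tool_cam" (4x4, takes a point from camera to tool coordinates, whose origin is the TCP and whose axes are the tool frame's). Camera axes: x right, y down, z forward; pixel columns grow to the right and rows downward; lengths in mm; the calibration is good to about 2 mm. A picture is of the moment at which its call begins: read the wrist's pose just before it. There is no depth.
A pose or a line that the arm cannot do raises manip.IKError and nothing moves.
- manip.sign_off(): hands the job in, once; it reports no verdict.
Readings, each from a call of its own:
- manip.get_t(): time.
- manip.get_qpos(): joint angles.
- manip.get_qd(): joint speeds.
- manip.get_joint_torque(): joint torques, N m.
- manip.get_position(): TCP position.
- manip.get_eef_rot(): TCP orientation.
- manip.get_force(): force on the tool from outside, world axes, zero at the start.
- manip.get_torque(): the same for the moment, N m.
- manip.get_gripper_width(): opening from 0.0 (shut) to 1.0 (fully open).
Only numpy, scipy, OpenCV 4.12 (cv2) and the standard library are available. Lean on these libraries where they do the work, as an engineer would, in place of code of your own. Each camera call takes 0.05 s, during which the arm holds its last target.

## Task

First throw every piece of rubbish (pink foam, white trunking offcut, plywood offcut, whichever are there) from the press and the mat into the grey bin. Then seat the power module flat in the press's blue pocket, and only then swing the yellow press arm down until its foot rests on the module. Finally slide every slotted disc weight in from the side onto the arm's hanger rod, stacked flat with the rod in the middle of each, every slot facing a different way, at least a quarter turn from any other, so that none can slide off; leave the jar, the meter and the screwdriver where they are.

Things in the scene. Friction and masses are not known exactly. Their poses are not given: they have to be found in the camera images.
- press: Bonding press, fixed. Aluminium base plate 240 x 140 x 12 mm (x from -70 to +170 mm, y +-70 mm) with a blue-walled pocket centred on the origin, and two dark hinge posts 82 mm tall at x = +130 mm, y = +-21 mm. Origin on the table under the pocket's centre; x points from the pocket towards the hinge.
- pocket (a point): Centre of the pocket's floor, 12 mm above the table. Pocket opening 105 mm (along the press's x) x 65 mm (y), walls 10 mm thick, 12 mm high above the floor.
- press_arm (a joint): Angle (rad) of the yellow press arm about the hinge: 0 = level, its rubber foot resting on a module seated in the pocket; about 1.5 = upright. Hinge axis along the press's y at x = +130 mm, 67 mm above the table. Arm 24 mm wide, 14 mm thick. Stiff hinge (0.5 N m): stays where left. Stops at -0.05 and 1.56.
- crossbar (a point): Middle of the black round cross-bar at the arm's free end, 200 mm from the hinge axis: 14 mm diameter, 110 mm long, along the press's y, so that 43 mm stand free on either side of the arm. Grip it there to swing the arm.
- hanger (a point): On the arm, 130 mm from the hinge (right over the pocket's centre when the arm is down): centre of the top of the dark hanger plate (60 mm diameter), where the brass rod rises. Rod 8 mm diameter, 60 mm long, then a cap 18 mm wide, 4 mm thick, too wide for the slots. Arm down: plate top 88 mm, cap top 152 mm above the table. z along the rod.
- module: Power module: green base 100 x 60 mm, 12 mm thick, with a black finned heat sink 70 x 40 mm centred on it; total height 36 mm. x along the 100 mm, z up; origin at the centre of the underside. It fits the pocket with 2.5 mm to spare on each side, either way round. 0.2 kg.
- bin: Grey open waste bin, fixed, 210 x 210 mm, 80 mm tall, walls and floor 5 mm; origin at the centre of the underside.
- scrap_foam: Rubbish: pink packing-foam chunk, 70 (x) x 40 (y) mm, 38 mm tall (26 mm at its +x end, from x = +10 mm on). Origin at the centre of the underside. It starts in the pocket. May be absent.
- scrap_trunking: Rubbish: white U-shaped cable-trunking offcut, open upwards, 80 (x) x 34 (y) mm, 30 mm tall, 4 mm walls. Origin at the centre of the underside. May be absent.
- scrap_wood: Rubbish: plywood offcut 75 (x) x 38 (y) x 28 (z) mm. Origin at the centre of the underside. May be absent.
- weight_a: Slotted disc weight, 0.25 kg: steel flange 76 mm diameter, 5 mm thick, and on it a red grip block 11 mm tall, 36 mm wide between flat sides at y = +-18 mm, 36 to 47 mm long. A 14 mm slot through both runs from the rim at +x along x to x = -5 mm. Lies flange down; origin at the centre of the underside; home on the rod when the rod is at its centre. May be absent.
- weight_a_mouth (a point): The mouth of the slot of weight_a: at its rim, 38 mm from its centre along its +x, 2.5 mm above its underside.
- weight_b: Slotted disc weight, 0.25 kg: steel flange 76 mm diameter, 5 mm thick, and on it a green grip block 11 mm tall, 36 mm wide between flat sides at y = +-18 mm, 36 to 47 mm long. A 14 mm slot through both runs from the rim at +x along x to x = -5 mm. Lies flange down; origin at the centre of the underside; home on the rod when the rod is at its centre. May be absent.
- weight_b_mouth (a point): The mouth of the slot of weight_b: at its rim, 38 mm from its centre along its +x, 2.5 mm above its underside.
- weight_c: Slotted disc weight, 0.25 kg: steel flange 76 mm diameter, 5 mm thick, and on it a blue grip block 11 mm tall, 36 mm wide between flat sides at y = +-18 mm, 36 to 47 mm long. A 14 mm slot through both runs from the rim at +x along x to x = -5 mm. Lies flange down; origin at the centre of the underside; home on the rod when the rod is at its centre. May be absent.
- weight_c_mouth (a point): The mouth of the slot of weight_c: at its rim, 38 mm from its centre along its +x, 2.5 mm above its underside.
- jar: Bystander: jar, 56 mm diameter, 70 mm tall, upright. Leave alone.
- meter: Bystander: black hand-held meter 150 x 75 x 32 mm, lying. Leave alone.
- screwdriver: Bystander: screwdriver 170 mm long, lying. Leave alone.

How it is judged:
By the outcome, as a careful person would: the job done as asked, in the order asked, and still so for the second after the job is handed in, with the robot touching nothing.
Of weight_a, weight_b, weight_c only 2 to 3 are there at a start; the rules pass over those that are not, and their reading is None.
Of scrap_foam, scrap_trunking, scrap_wood only 2 to 3 are there at a start; the rules pass over those that are not, and their reading is None.
At some moment in a run one of scrap_foam, scrap_trunking, scrap_wood, module may be knocked a few centimetres aside while the robot is not near it.
It also fails if it takes over 210 s, if anything falls off the work surface, if the arm or the gripper's body presses on something with over 40 N, if the wrist force passes 120 N, or if a joint passes its speed limit or range.

## Working session

There is one attempt and no reset: what is moved stays moved. The work goes in short steps, each a Python script; the robot and the scene stay as the last script left them, time stands still between calls to the robot, and variables do not carry over. Pictures are saved under pics/ and viewed, and the job is handed in when it is done.

```bash
ls; mkdir -p pics; python3 - <<'E'
from rig import manip, imaging
import cv2
for n in ("scene","top","wrist"):
    d=imaging.read_camera(n); cv2.imwrite(f"pics/{n}0.png",d["image"])
    print(n,{k:(v.tolist() if hasattr(v,'tolist') else v) for k,v in d.items() if k!="image"})
print(manip.get_t(),manip.get_position(),manip.get_eef_rot(),manip.grip_depth)
E
```

```text
pics
scene {'fx': 434.18339999488063, 'fy': 434.18339999488063, 'cx': 278.4419932239737, 'cy': 216.33626733374183, 'position': [1131.5319740053924, -422.01663554986743, 1202.272351618523], 'orientation': [-0.23961885689131832, 0.8576451881082717, 0.43852092491048617, -0.12135457614971493]}
top {'fx': 528.1054974597872, 'fy': 528.1054974597872, 'cx': 278.13023186265855, 'cy': 213.76158114887954, 'position': [441.7195648124356, -19.963972151339707, 1631.625703526655], 'orientation': [0.02316940948626053, -0.7052899337033823, 0.7075431717300238, -0.03757589678177332]}
wrist {'fx': 332.92024814779006, 'fy': 332.92024814779006, 'cx': 281.51742069105273, 'cy': 213.0885533641705, 'T_tool_cam': [[0.0005019015037436329, -0.251857826940568, 0.9677641154246488, -162.366343192242], [3.7595003608992305e-05, -0.9677642318808245, -0.251857876745461, 68.71755769879414], [0.999999873340739, 0.00016279094248028954, -0.0004762537273375629, 0.7999270818487281], [0.0, 0.0, 0.0, 1.0]]}
0.15 [197.23898314 645.05237306 221.72538546] [ 0.56800519 -0.42092466  0.56883685  0.42025846] -18.700000000000003
```

View pics/scene0.png

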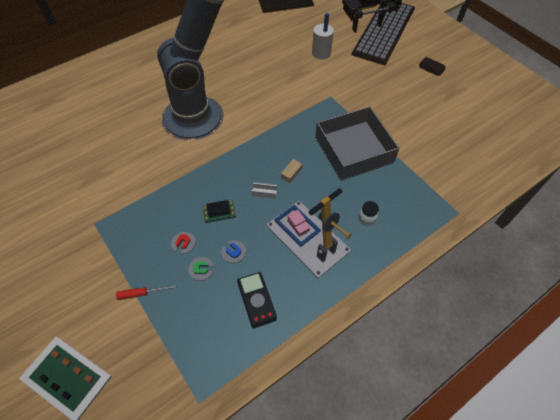

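View pics/top0.png

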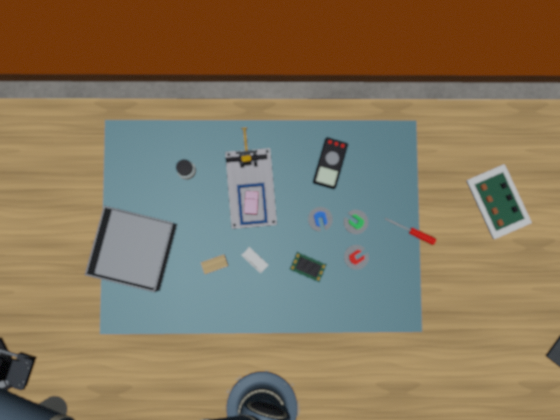

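View pics/wrist0.png

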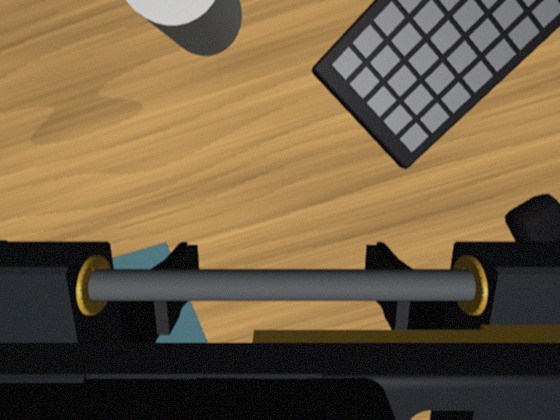

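All seven movable items are present: foam at top px (251,203), wood (214,264), trunking (255,260), module (309,267), red weight (357,257), green (356,222) and blue (320,219). The press is at about (251,190) with its arm upright, and the bin is at (133,249).

```bash
cat > h.py <<'E'
import numpy as np, cv2
from scipy.spatial.transform import Rotation as R
from rig import manip, ungrasp, close_gripper, inverse_kinematics, imaging
def rot(q): return R.from_quat([q[1],q[2],q[3],q[0]])
def quat(r):
    q=r.as_quat(); return [q[3],q[0],q[1],q[2]]
def shot(name,save=None):
    p=np.array(manip.get_position()); q=manip.get_eef_rot()
    d=imaging.read_camera(name)
    K=np.array([[d["fx"],0,d["cx"]],[0,d["fy"],d["cy"]],[0,0,1]])
    if name=="wrist":
        T=np.eye(4);T[:3,:3]=rot(q).as_matrix();T[:3,3]=p
        T=T@np.array(d["T_tool_cam"])
        Rm,t=T[:3,:3],T[:3,3]
    else: Rm,t=rot(d["orientation"]).as_matrix(),np.array(d["position"])
    if save: cv2.imwrite(f"pics/{save}.png",d["image"])
    return d["image"],K,Rm,t
def toplane(px,z,cam):
    _,K,Rm,t=cam
    px=np.atleast_2d(px).astype(float)
    r=(Rm@np.linalg.inv(K)@np.c_[px,np.ones(len(px))].T).T
    return t+r*((z-t[2])/r[:,2])[:,None]
def proj(P,cam):
    _,K,Rm,t=cam
    c=(np.atleast_2d(P)-t)@Rm; u=c@K.T
    return u[:,:2]/u[:,2:]
def down(yaw):
    # tool x down; jaws (tool z) along world direction yaw
    x=np.array([0,0,-1.]);z=np.array([np.cos(yaw),np.sin(yaw),0]);y=np.cross(z,x)
    return R.from_matrix(np.c_[x,y,z])
def blobs(img,mask_fn,amin=20):
    hsv=cv2.cvtColor(img,cv2.COLOR_BGR2HSV)
    m=mask_fn(hsv,img).astype(np.uint8)*255
    cs,_=cv2.findContours(m,cv2.RETR_EXTERNAL,cv2.CHAIN_APPROX_NONE)
    return sorted([c for c in cs if cv2.contourArea(c)>=amin],key=cv2.contourArea,reverse=True)
def hs(lo,hi): return lambda h,i: cv2.inRange(h,np.array(lo),np.array(hi))>0
E
python3 - <<'E'
from h import *
c=shot("top")
i=c[0]
big=cv2.resize(i[110:310,80:440],None,fx=2.2,fy=2.2,interpolation=cv2.INTER_CUBIC);cv2.imwrite("pics/topbig.png",big)
hsv=cv2.cvtColor(i,cv2.COLOR_BGR2HSV)
for p in [(251,203),(214,264),(255,260),(309,267),(352,257),(349,222),(314,221),(245,137),(240,187),(133,249),(200,300)]:
    print(p,hsv[p[1],p[0]],toplane(p,0,c)[0][:2].round())
E
```

```text
(251, 203) [154  30 184] [616.  31.]
(214, 264) [ 20  83 170] [428. 144.]
(255, 260) [105   5 188] [440.  18.]
(309, 267) [113  19  54] [ 418. -148.]
(352, 257) [  1 197 184] [ 448. -281.]
(349, 222) [ 69 125 149] [ 556. -274.]
(314, 221) [111  66 147] [ 559. -165.]
(245, 137) [ 22 109 152] [824.  49.]
(240, 187) [109 108 118] [666.  65.]
(133, 249) [107  15 155] [475. 392.]
(200, 300) [ 97  62 160] [319. 186.]
```

View pics/topbig.png

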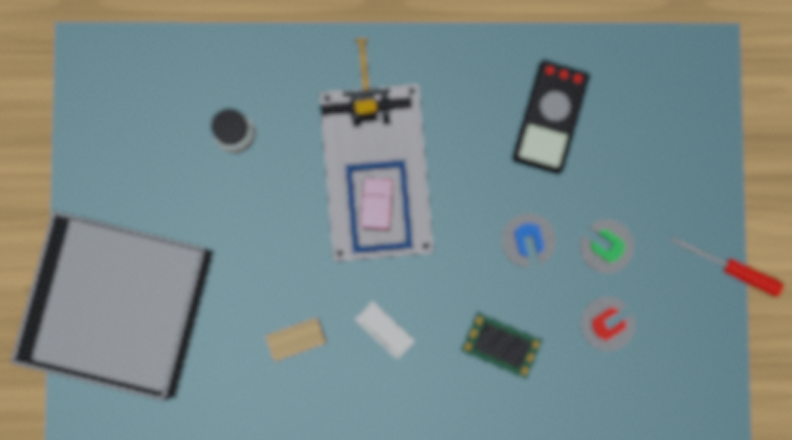

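```bash
cat > find.py <<'E'
from h import *
M=dict(foam=hs((140,15,150),(175,120,255)),wood=hs((14,55,110),(28,200,255)),
 trunk=lambda h,i:(h[...,1]<22)&(h[...,2]>165))
Z=dict(foam=35,wood=20,trunk=20)
AREA=dict(foam=((480,760),(-80,130)),wood=((330,700),(-250,230)),trunk=((330,560),(-250,230)))
def find(name,cam):
    out=[]
    for c in blobs(cam[0],M[name],60):
        P=toplane(c.reshape(-1,2),Z[name],cam)[:,:2]
        (cx,cy),(w,h),a=cv2.minAreaRect(P.astype(np.float32))
        (x0,x1),(y0,y1)=AREA[name]
        if not(x0<cx<x1 and y0<cy<y1) or max(w,h)>110 or max(w,h)<45: continue
        a=np.radians(a)
        if w<h: a+=np.pi/2; w,h=h,w
        out.append((np.array([cx,cy]),w,h,(a+np.pi/2)%np.pi-np.pi/2))
    return out
E
python3 - <<'E'
from find import *
c=shot("top")
for n in M: print(n,[(o[0].round(1),round(o[1]),round(o[2]),round(o[3],2)) for o in find(n,c)])
s=shot("scene")
for n in M: print(n,[(o[0].round(1),round(o[1]),round(o[2]),round(o[3],2)) for o in find(n,s)])
# bin corners: top px from picture
for p in [(107,208),(176,225),(158,290),(88,273)]: print(toplane(p,80,c)[0].round())
# press plate: bounding
for p in [(226,152),(269,149),(276,225),(233,228)]: print(toplane(p,12,c)[0].round())
E
```

```text
foam [(array([616.9,  30.9]), 70, 46, np.float64(-0.0))]
wood []
trunk [(array([440.9,  19.6]), 79, 34, np.float64(0.82))]
foam []
wood []
trunk []
[593. 450.  80.]
[543. 248.  80.]
[354. 297.  80.]
[404. 500.  80.]
[774. 108.  12.]
[783. -26.  12.]
[547. -47.  12.]
[538.  85.  12.]
```

```bash
python3 - <<'E'
from find import *
c=shot("top")
hsv=cv2.cvtColor(c[0],cv2.COLOR_BGR2HSV)
print(hsv[255:274:2,200:230:3,0]);print(hsv[255:274:3,200:230:4,1])
for k in blobs(c[0],M['wood'],60): print(cv2.minAreaRect(k))
E
```

```text
[[96 96 96 96 97 96 86 25 30 96]
 [96 96 96 96 92 25 20 20 20 95]
 [97 96 92 35 20 20 20 20 20 95]
 [96 39 22 20 20 21 20 20 20 90]
 [85 20 20 20 20 20 20 20 20 30]
 [93 20 20 20 20 20 20 20 20 23]
 [95 20 20 20 20 20 20 21 43 96]
 [96 22 20 20 20 20 33 94 96 96]
 [96 39 20 20 26 90 96 96 97 97]
 [96 88 26 92 96 96 96 96 96 96]]
[[61 62 62 63 48 21 20 63]
 [61 61 43 22 75 81 72 60]
 [49 32 75 84 84 82 83 55]
 [23 83 83 83 84 86 84 28]
 [49 81 81 83 83 70 12 58]
 [61 66 83 68 14 54 61 64]
 [61 19 15 54 59 62 61 62]]
((279.5, 258.5), (321.0, 559.0), 90.0)
```

```bash
sed -i 's/RETR_EXTERNAL/RETR_LIST/' h.py; sed -i 's/(14,55,110)/(14,40,110)/' find.py
cat > act.py <<'E'
from find import *
def best(pos,yaw):
    q0=np.array(manip.get_qpos()); b=None
    for k in (0,np.pi):
        o=quat(down(yaw+k)); q=inverse_kinematics(list(pos),o)
        if q is None: continue
        d=np.abs(np.array(q)-q0).max()
        if b is None or d<b[0]: b=(d,o,q)
    if b is None: raise Exception("no ik %s"%pos)
    return b[1]
def go(x,y,z,yaw):
    o=best((x,y,z),yaw); manip.goto([x,y,z],o); return o
def line(x,y,z,feed=200,guard=None,att=None): return manip.servo_line([x,y,z],att,feed,guard)
def pick(x,y,yaw,z,hov=150,force=30,lift=170):
    go(x,y,hov,yaw); 
    if manip.get_gripper_width()<0.95: ungrasp()
    hit=line(x,y,z,feed=200,guard=15)
    if hit: print("HIT",manip.get_position(),manip.get_force())
    close_gripper(force); w=manip.get_gripper_width()*87
    line(x,y,lift,feed=250); print("w",round(w,1),"after",round(manip.get_gripper_width()*87,1),"t",manip.get_t())
    return w
BIN=np.array([473,374.])
def drop(dx=0,dy=0):
    go(BIN[0]+dx,BIN[1]+dy,170,-0.25); p=BIN+[dx,dy]
    line(p[0],p[1],85,feed=250); ungrasp(); line(p[0],p[1],150,feed=300)
E
python3 - <<'E'
from act import *
c=shot("top")
for n in M: print(n,[(o[0].round(1),round(o[1]),round(o[2]),round(o[3],2)) for o in find(n,c)])
o=find("wood",c)[0]
print(manip.get_t())
pick(*o[0],o[3]+np.pi/2,6)
drop(0,-45)
shot("top","top1"); print(manip.get_t())
c=shot("top")
for n in M: print(n,[(o[0].round(1),round(o[1]),round(o[2]),round(o[3],2)) for o in find(n,c)])
E
```

```text
foam [(array([616.9,  30.9]), 70, 46, np.float64(-0.0))]
wood [(array([428.7, 141.6]), 73, 35, np.float64(-1.24))]
trunk [(array([440.9,  19.7]), 78, 34, np.float64(0.82))]
0.4
w 38.0 after 38.1 t 4.9583
7.7083
foam [(array([613.8,  31. ]), 70, 45, np.float64(-0.0))]
wood []
trunk [(array([441.2,  19.3]), 77, 34, np.float64(0.79))]
```

View pics/top1.png

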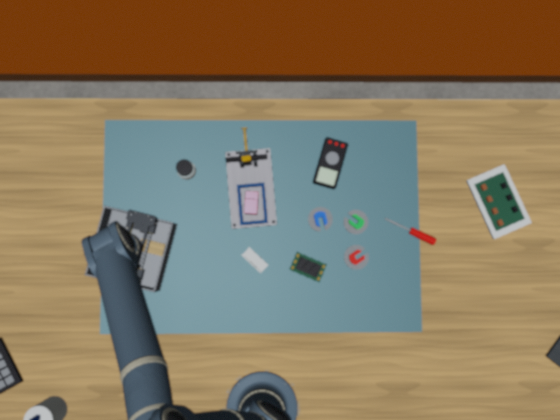

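Wood is in the bin (px 157,249). Next is the trunking, then a wrist view of the press.

```bash
python3 - <<'E'
from act import *
c=shot("top")
o=find("trunk",c)[0]
pick(*o[0],o[3]+np.pi/2,6,force=20)
drop(0,35)
shot("top","top2")
# view press with wrist: tool y toward +x world  -> camera looks from -? 
yaw=np.pi/2+0.097
go(560,25,330,yaw)
print(manip.get_position(),rot(manip.get_eef_rot()).as_matrix().round(2))
c=shot("wrist","w1"); print(manip.get_t())
E
```

```text
w 34.0 after 33.9 t 11.5833
[559.86258622  27.10432415 329.14384836] [[-0.    0.99  0.1 ]
 [ 0.    0.1  -0.99]
 [-1.   -0.   -0.  ]]
16.6833
```

View pics/w1.png

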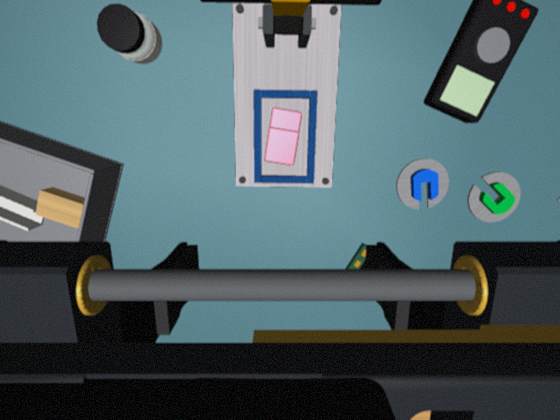

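View pics/top2.png

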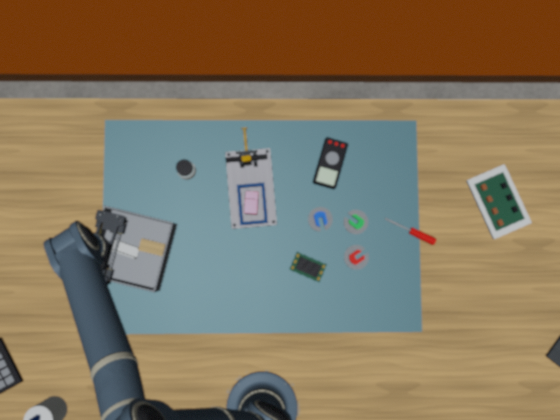

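Trunking and wood are both in the bin. The foam sits in the pocket, its tall part at wrist px (282,147) nearer the robot, pocket rim at about (285,137). I'll measure the pocket and foam, then pick the foam.

```bash
python3 - <<'E'
from act import *
manip.dwell(0.3)
c=shot("wrist"); print(manip.get_position())
def rect(P):
    (cx,cy),(w,h),a=cv2.minAreaRect(P.astype(np.float32)); a=np.radians(a)
    if w<h: a+=np.pi/2; w,h=h,w
    return np.array([cx,cy]).round(1),round(w,1),round(h,1),round((a+np.pi/2)%np.pi-np.pi/2,3)
for k in blobs(c[0],hs((100,120,40),(118,255,160)),300)[:4]:
    for z in (24,): print("blue",rect(toplane(k.reshape(-1,2),z,c)[:,:2]), cv2.boundingRect(k))
for k in blobs(c[0],hs((140,15,150),(179,200,255)),100)[:3]:
    print("foam",rect(toplane(k.reshape(-1,2),45,c)[:,:2]),cv2.boundingRect(k))
# plate: bright low sat
for k in blobs(c[0],lambda h,i:(h[...,1]<40)&(h[...,2]>120),3000)[:3]:
    print("plate",rect(toplane(k.reshape(-1,2),12,c)[:,:2]),cv2.boundingRect(k))
E
```

```text
[559.99941874  25.27921163 329.90043015]
blue (array([613.5,  29.3]), 122.6, 83.0, np.float64(0.085)) (253, 91, 62, 92)
blue (array([613.5,  29.1]), 108.6, 68.6, np.float64(0.08)) (258, 96, 52, 82)
foam (array([615.4,  31.8]), 72.3, 41.8, np.float64(-0.06)) (262, 107, 39, 60)
plate (array([661.8,  33.5]), 237.0, 140.1, np.float64(0.084)) (230, 4, 110, 184)
plate (array([612.8,  29.2]), 131.0, 90.1, np.float64(0.087)) (251, 89, 66, 96)
plate (array([489.6, 369.3]), 150.3, 129.8, np.float64(-0.111)) (0, 140, 93, 101)
```

```bash
python3 - <<'E'
from act import *
pick(604,32,np.pi/2-0.06,28,force=15)
drop(30,0)
shot("top","top3")
# module view
P=(418,-148)
for pos,yaw in (((432,-200,330),0),((432,-200,330),0.5),((420,-220,330),np.pi/2)):
    for k in (0,np.pi):
        print(pos,yaw+k,inverse_kinematics(list(pos),quat(down(yaw+k))) is not None, down(yaw+k).as_matrix()[:,1].round(2))
print(manip.get_t())
E
```

```text
w 39.7 after 39.9 t 20.1167
(432, -200, 330) 0 True [0. 1. 0.]
(432, -200, 330) 3.141592653589793 False [-0. -1.  0.]
(432, -200, 330) 0.5 True [-0.48  0.88  0.  ]
(432, -200, 330) 3.641592653589793 True [ 0.48 -0.88  0.  ]
(420, -220, 330) 1.5707963267948966 True [-1.  0.  0.]
(420, -220, 330) 4.71238898038469 True [ 1. -0.  0.]
23.3917
```

View pics/top3.png

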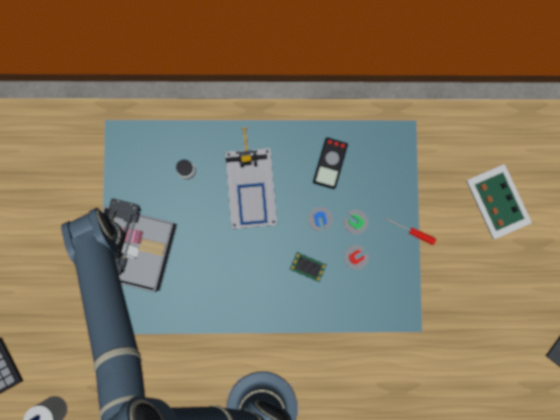

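Pocket is empty and all three scraps are in the bin (foam px 132,237). Next I'll look at the module closely.

```bash
python3 - <<'E'
from act import *
manip.goto([430,-190,260],quat(down(0)))
manip.dwell(0.3)
c=shot("wrist","w2"); print(manip.get_position(),manip.get_t())
def rect(P):
    (cx,cy),(w,h),a=cv2.minAreaRect(P.astype(np.float32)); a=np.radians(a)
    if w<h: a+=np.pi/2; w,h=h,w
    return np.array([cx,cy]).round(1),round(w,1),round(h,1),round((a+np.pi/2)%np.pi-np.pi/2,3)
g=hs((60,60,20),(85,255,140))
for k in blobs(c[0],g,200)[:6]: print(rect(toplane(k.reshape(-1,2),12,c)[:,:2]),cv2.boundingRect(k),cv2.contourArea(k))
print("black")
for k in blobs(c[0],lambda h,i:h[...,2]<60,200)[:6]: print(rect(toplane(k.reshape(-1,2),36,c)[:,:2]),cv2.boundingRect(k))
E
```

```text
[ 430.12154342 -189.80693797  259.96005114] 25.825
(array([ 419.8, -141.4]), 99.3, 59.7, np.float64(1.161)) (236, 95, 76, 96) 3988.0
(array([ 417.1, -147. ]), 85.7, 54.6, np.float64(1.165)) (238, 109, 64, 81) 2453.0
black
(array([ 427.9, -340.3]), 798.8, 369.6, np.float64(0.0)) (0, 158, 560, 262)
(array([ 695.2, -199.5]), 60.0, 49.7, np.float64(1.283)) (477, 166, 58, 58)
(array([ 419.6, -141. ]), 68.4, 38.4, np.float64(1.165)) (246, 110, 54, 70)
(array([ 650.7, -466.3]), 185.6, 24.8, np.float64(0.0)) (374, 377, 135, 16)
```

View pics/w2.png

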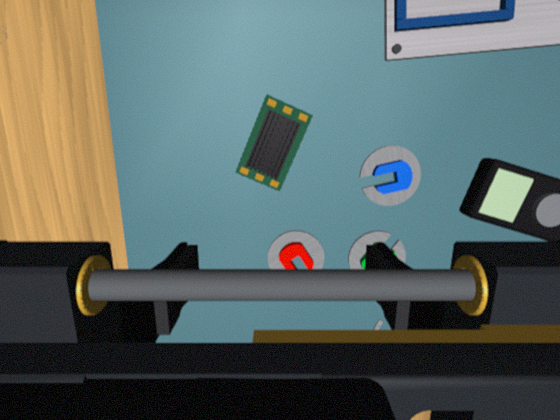

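Module centre is (419.7,-141.2), long axis at 1.163 rad, agreeing on both the green (z=12) and heat-sink (z=36) planes. Sizes are 99x60 and 68x38, as expected. I'll pick it and hover over the pocket to check.

```bash
python3 - <<'E'
from act import *
pick(419.7,-141.2,1.163+np.pi/2,16,force=35)
o=quat(down(-np.pi/2+0.085))
manip.goto([613.5,29.2,120],o)
line(613.5,29.2,64,feed=150); manip.dwell(0.2)
print(manip.get_position(),manip.get_force(),manip.get_t())
c=shot("wrist","w3")
cv2.imwrite("pics/w3b.png",cv2.resize(c[0][60:290,160:420],None,fx=3,fy=2.5,interpolation=cv2.INTER_CUBIC)[:600])
E
```

```text
w 39.9 after 39.8 t 28.8
[614.2913794   28.96938947  65.21475   ] [-0.31639904 -0.79759693 -2.1850762 ] 30.55
```

View pics/w3.png

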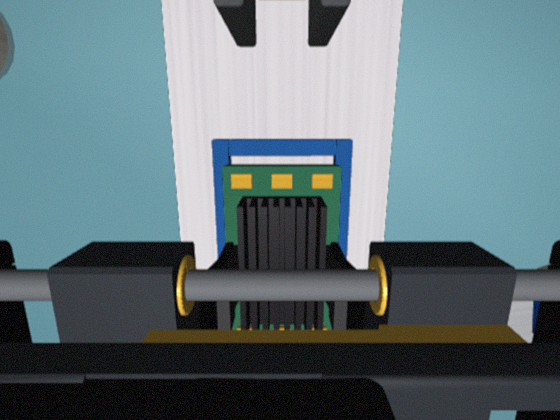

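```bash
python3 - <<'E'
from act import *
c=shot("wrist"); p=np.array(manip.get_position()); print(p)
i=c[0]; hsv=cv2.cvtColor(i,cv2.COLOR_BGR2HSV)
g=hs((60,60,20),(85,255,160))(hsv,i); b=hs((100,120,40),(118,255,200))(hsv,i)
def loc(px,z):
    d=toplane(px,z,c)[:,:2]-[613.5,29.2]; a=0.085
    return (d@np.array([[np.cos(a),-np.sin(a)],[np.sin(a),np.cos(a)]])).round(1).tolist()
for r in (170,185,193):
    x=np.where(g[r])[0]; print("green",r,x.min(),x.max()+1,loc([(x.min(),r),(x.max()+1,r)],p[2]-4))
for col in (235,258,282,305,330):
    y=np.where(g[100:260,col])[0]+100; yb=np.where(b[100:200,col])[0]+100
    print("col",col,"green top",y.min(),loc([(col,y.min())],p[2]-4),"blue",yb.min(),yb.max()+1,loc([(col,yb.min()),(col,yb.max()+1)],24))
for r in (150,165,185,200):
    x=np.where(b[r])[0]; print("blue",r,x.min(),x.max()+1,loc([(x.min(),r),(x.max()+1,r)],24))
E
```

```text
[613.99854497  29.22136654  64.8038803 ]
green 170 223 341 [[48.0, 29.8], [48.0, -29.2]]
green 185 223 341 [[40.4, 30.2], [40.4, -29.5]]
green 193 224 340 [[36.3, 29.8], [36.3, -29.2]]
col 235 green top 165 [[50.5, 23.8]] blue 139 155 [[62.0, 28.3], [52.6, 28.6]]
col 258 green top 165 [[50.5, 12.3]] blue 139 155 [[62.0, 14.6], [52.6, 14.8]]
col 282 green top 165 [[50.5, 0.3]] blue 139 155 [[62.0, 0.3], [52.6, 0.3]]
col 305 green top 165 [[50.5, -11.1]] blue 139 155 [[62.0, -13.5], [52.6, -13.6]]
col 330 green top 165 [[50.5, -23.6]] blue 139 155 [[62.0, -28.4], [52.6, -28.7]]
blue 150 213 352 [[55.5, 41.8], [55.5, -41.9]]
blue 165 214 351 [[46.5, 41.6], [46.5, -41.7]]
blue 185 215 350 [[34.2, 41.6], [34.2, -41.8]]
blue 200 216 350 [[24.8, 41.5], [24.8, -42.2]]
```

Aligned within 0.5 mm of the pocket in both axes. Lowering.

```bash
python3 - <<'E'
from act import *
hit=line(613.4,28.9,26.5,feed=40,guard=8); manip.dwell(0.2)
print(hit,manip.get_position(),manip.get_force(),manip.get_t())
E
```

```text
True [612.9984998   28.97435364  28.0572042 ] [-0.02858588 -0.00857094  6.18909478] 31.6917
```

```bash
python3 - <<'E'
from act import *
ungrasp()
line(613.4,28.9,150,feed=300)
line(600,28,370,feed=300); manip.dwell(0.2)
c=shot("wrist","w4"); print(manip.get_position(),manip.get_t())
t=shot("top","top4"); cv2.imwrite("pics/top4b.png",cv2.resize(t[0][110:240,200:300],None,fx=5,fy=4.5,interpolation=cv2.INTER_CUBIC))
E
```

```text
[599.52378252  28.26954043 368.46963964] 34.4083
```

View pics/w4.png

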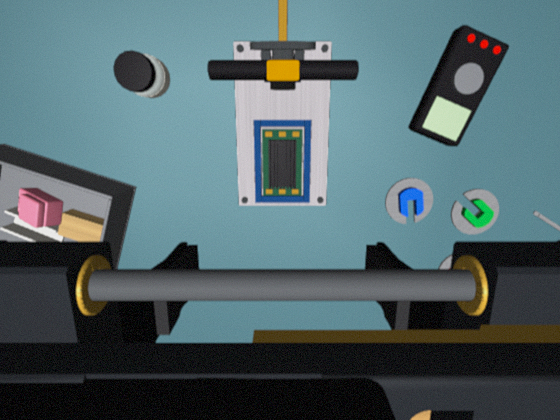

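View pics/top4b.png

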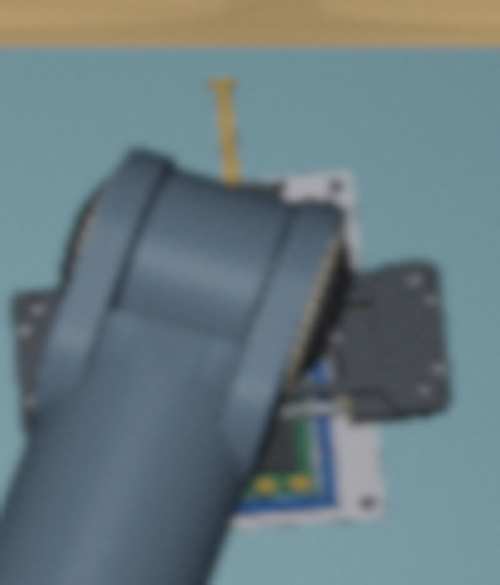

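Module is flat in the pocket, with an even gap all round. The crossbar is at px (208–358, 60–80), and the bin holds all three scraps. I'll locate the bar.

```bash
python3 - <<'E'
from act import *
manip.dwell(0.2)
c=shot("wrist"); i=c[0]; hsv=cv2.cvtColor(i,cv2.COLOR_BGR2HSV)
m=(hsv[...,2]<50)
for col in (218,235,255,310,330,348):
    y=np.where(m[40:100,col])[0]+40; print(col,y.min(),y.max()+1)
rows=[np.where(m[r,200:370])[0]+200 for r in (68,70,72)]; print([(x.min(),x.max()+1) for x in rows])
def loc(px,z):
    d=toplane(px,z,c)[:,:2]-[613.5,29.2]; a=0.085
    return (d@np.array([[np.cos(a),-np.sin(a)],[np.sin(a),np.cos(a)]])).round(1).tolist()
for z in (260,265,270): print(z,loc([(208,70),(358,70),(283,70)],z))
# triangulation with first top view image: bar ends
t=cv2.imread("pics/top3.png")
cv2.imwrite("pics/t3b.png",cv2.resize(t[110:180,210:285],None,fx=8,fy=8,interpolation=cv2.INTER_CUBIC))
tc=shot("top"); d=toplane([(226.5,161),(267,155)],265,tc)[:,:2]; print(d)
E
```

```text
218 63 81
235 63 81
255 63 81
310 63 81
330 63 81
348 63 81
[(np.int64(208), np.int64(357)), (np.int64(209), np.int64(356)), (np.int64(209), np.int64(356))]
260 [[96.0, 56.4], [96.1, -57.4], [96.1, -0.5]]
265 [[95.3, 55.4], [95.3, -56.3], [95.3, -0.5]]
270 [[94.5, 54.4], [94.6, -55.2], [94.6, -0.4]]
[[698.22968863  86.41412526]
 [714.1286771  -19.51587874]]
```

View pics/t3b.png

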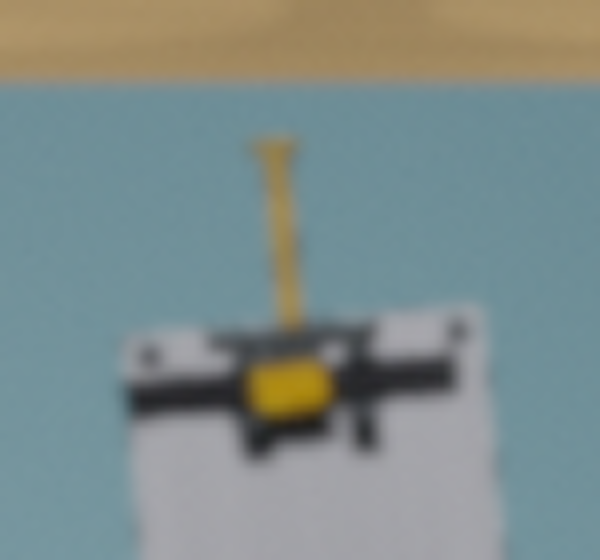

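```bash
cat > arm.py <<'E'
from act import *
A=0.085; O=np.array([613.5,29.2,0]); RP=R.from_euler('z',A)
def W(p): return O+RP.apply(np.array(p,float))
def tool(tau,flip):
    x=np.array([np.sin(tau),0,-np.cos(tau)]); z=np.array([np.cos(tau),0,np.sin(tau)])*(-1 if flip else 1)
    return RP*R.from_matrix(np.c_[x,np.cross(z,x),z])
def pose(th,tau,flip,yl,r=200,back=18.7):
    b=np.array([130-r*np.cos(th),yl,67+r*np.sin(th)])
    x=np.array([np.sin(tau),0,-np.cos(tau)])
    return W(b+back*x),quat(tool(tau,flip))
E
python3 - <<'E'
from arm import *
for yl in (-35,35):
  for f in (0,1):
    r=[]
    for th,tau in ((1.39,0),(1.0,.25),(.5,.5),(0,.7)):
        p,o=pose(th,tau,f,yl); q=inverse_kinematics(list(p),o); r.append(None if q is None else np.round(q,2).tolist())
    print(yl,f,*r,sep="\n ")
E
```

```text
-35
 0
 [-0.48, 0.58, 0.67, 1.44, -0.37, 1.25, 0.31]
 [-0.62, 0.36, 0.73, 1.85, -0.38, 0.8, 0.37]
 [-0.34, 0.23, 0.33, 2.22, -0.47, 0.22, 0.49]
 [0.89, 0.77, -1.17, 2.4, 2.21, 0.71, -1.88]
-35
 1
 [-0.73, 0.83, 1.27, 1.46, -0.79, 1.43, -2.51]
 [-0.93, 0.59, 1.27, 1.86, -0.8, 0.97, -2.41]
 [-0.81, 0.32, 0.91, 2.24, -1.03, 0.35, -2.11]
 [0.89, 0.77, -1.17, 2.4, 2.21, 0.71, 1.26]
35
 0
 [-0.58, 0.57, 0.67, 1.45, -0.37, 1.25, 0.21]
 [-0.77, 0.36, 0.76, 1.86, -0.35, 0.79, 0.23]
 [-0.17, 0.22, -0.05, 2.21, 0.34, 0.22, -0.44]
 [0.7, 0.77, -1.18, 2.41, 2.15, 0.83, -1.99]
35
 1
 [-0.84, 0.82, 1.27, 1.46, -0.79, 1.43, -2.61]
 [-1.05, 0.58, 1.27, 1.87, -0.76, 0.95, -2.55]
 [-1.07, 0.36, 1.06, 2.25, -1.03, 0.34, -2.26]
 [0.7, 0.77, -1.18, 2.41, 2.15, 0.83, 1.15]
```

```bash
python3 - <<'E'
from arm import *
p,o=pose(1.39,0,0,-35)
p=p+RP.apply([-1,0,0])
manip.goto([p[0],p[1],350],o)
h=line(*p,feed=120,guard=8); print(h,manip.get_position(),manip.get_t())
close_gripper(20); print(manip.get_gripper_width()*87,manip.get_force())
for th in np.linspace(1.39,0.6,9)[1:]:
    p,_=pose(th,0,0,-35); line(*p,feed=120)
manip.dwell(.1);print(manip.get_position(),p,manip.get_force(),manip.get_t())
ungrasp(); line(p[0],p[1],p[2]+120,feed=300)
q=W([-45,0,0]); o=quat(down(A-np.pi/2)); manip.goto([q[0],q[1],p[2]+120],o); manip.dwell(.2)
shot("wrist","w5"); print(manip.get_t())
E
```

```text
False [709.71901988   2.01138564 246.05723547] 37.0917
13.30006330362781 [ 1.6991877   0.01498407 -0.72011045]
[581.95515007  -8.54170728 161.29381508] [581.53089964  -8.65075609 161.22849468] [ 1.44349826  0.61035568 -5.3587395 ] 40.8917
44.3833
```

View pics/w5.png

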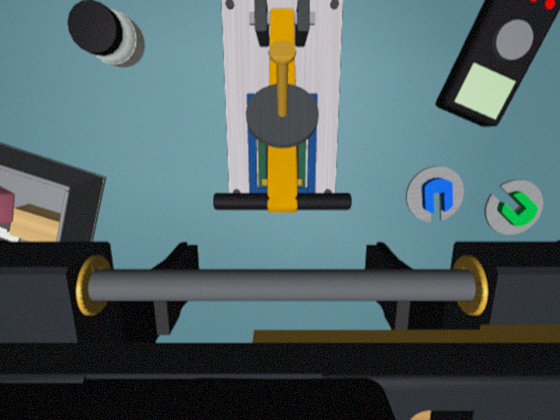

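The swing worked; the bar is now at px row 201, at about θ=0.6. Next I'll press it down with closed fingers.

```bash
python3 - <<'E'
from arm import *
close_gripper(20)
def tip(th): return W([130-200*np.cos(th),0,67+200*np.sin(th)+7])
p=tip(0.65); line(p[0],p[1],p[2]+15,feed=200); manip.dwell(.1)
for th in (0.55,0.45,0.35,.25,.15,.08):
    p=tip(th); h=line(*p,feed=100,guard=30)
    if h: print("hit",th)
print(manip.get_force(),manip.get_position())
p=tip(-0.03); h=line(*p,feed=25,guard=10); manip.dwell(.1)
print(h,manip.get_force(),manip.get_position(),tip(0),manip.get_t())
z=manip.get_position()
line(z[0],z[1],200,feed=300)
ungrasp()
q=W([-55,0,0]);line(q[0],q[1],330,feed=300);manip.dwell(.2)
shot("wrist","w6"); shot("scene","s6"); print(manip.get_position(),manip.get_t())
E
```

```text
[-0.34552005  0.17614126  0.09948497] [544.24103352  23.27512857  89.87668205]
True [-0.12834536  0.21681652  7.96297833] [543.94266047  23.22575547  74.4136621 ] [543.75272278  23.2571622   74.        ] 49.45
[558.15790387  24.60859479 329.04803533] 52.4167
```

View pics/w6.png

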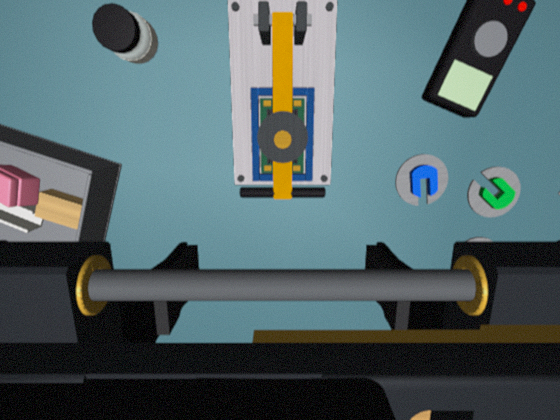

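```bash
python3 -c "
import cv2
i=cv2.imread('pics/s6.png');cv2.imwrite('pics/s6b.png',cv2.resize(i[180:290,150:400],None,fx=3,fy=3,interpolation=cv2.INTER_CUBIC))"
```

```text
(no output)
```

View pics/s6b.png

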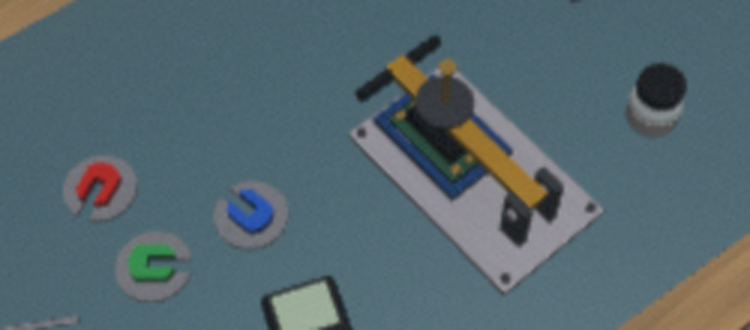

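Arm is down; contact came at tip z=74.4, against 74.0 expected for level. The hanger cap is at px (282,139). Next I'll measure the rod and view the weights.

```bash
python3 - <<'E'
from arm import *
manip.dwell(.2)
c=shot("wrist"); i=c[0];hsv=cv2.cvtColor(i,cv2.COLOR_BGR2HSV)
print(hsv[139,282],hsv[120,282],hsv[130,265],hsv[139,300])
sub=hsv[105:165,255:312]
m=((sub[...,0]>14)&(sub[...,0]<24)&(sub[...,1]<150)&(sub[...,1]>60)).astype(np.uint8)
for k in sorted(cv2.findContours(m*255,cv2.RETR_EXTERNAL,1)[0],key=cv2.contourArea)[-2:]:
    (x,y),r=cv2.minEnclosingCircle(k); print("cap",x+255,y+105,r,cv2.contourArea(k),toplane((x+255,y+105),152,c))
m=(sub[...,2]<95).astype(np.uint8)
ks=max(cv2.findContours(m*255,cv2.RETR_EXTERNAL,1)[0],key=cv2.contourArea)
(x,y),r=cv2.minEnclosingCircle(ks); print("plate",x+255,y+105,r,toplane((x+255,y+105),88,c)); print(W([0,0,0]))
manip.goto([480,-215,300],quat(down(-np.pi/2))); manip.dwell(.3)
c=shot("wrist","w7"); print(manip.get_position(),manip.get_t())
E
```

```text
[ 21 197 185] [93 30 76] [102  17  75] [108  16  80]
cap 281.5 112.0 0.5001000165939331 0.0 [[640.3144506   32.09759054 152.        ]]
cap 287.0 146.5 3.9052248001098633 1.0 [[607.76686831  23.78462563 152.        ]]
plate 280.0 134.5 35.089271545410156 [[617.35558552  31.86744294  88.        ]]
[613.5  29.2   0. ]
[ 480.48603772 -214.25532169  299.98299169] 54.0167
```

View pics/w7.png

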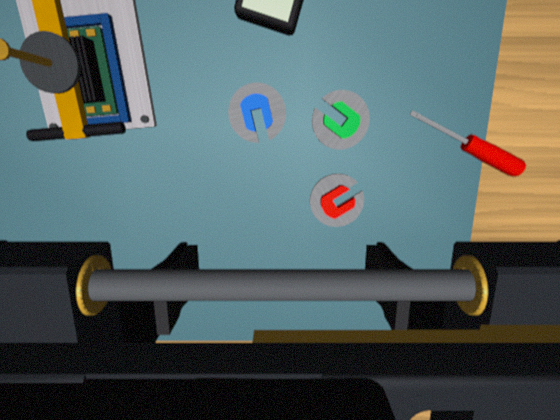

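```bash
cat > wt.py <<'E'
from arm import *
COL=dict(a=[((0,150,90),(8,255,255)),((172,150,90),(179,255,255))],b=[((60,120,60),(80,255,255))],c=[((105,140,100),(118,255,255))])
def weight(n,cam,near,z0=0,rad=90,dbg=False):
    i=cam[0];hsv=cv2.cvtColor(i,cv2.COLOR_BGR2HSV)
    m=sum(cv2.inRange(hsv,np.array(l),np.array(h)) for l,h in COL[n])
    yy,xx=np.mgrid[:i.shape[0],:i.shape[1]]
    d=np.hypot(xx-near[0],yy-near[1]); m[d>rad]=0
    ks=cv2.findContours(m,cv2.RETR_EXTERNAL,cv2.CHAIN_APPROX_NONE)[0]; k=max(ks,key=cv2.contourArea)
    P=toplane(k.reshape(-1,2),z0+16,cam)[:,:2].astype(np.float32)
    (bx,by),(w,h),a=cv2.minAreaRect(P)
    # flange: grey (unsaturated) in the neighbourhood
    g=((hsv[...,1]<45)&(hsv[...,2]>70)&(d<rad*.6)).astype(np.uint8)*255
    g=cv2.morphologyEx(g,cv2.MORPH_OPEN,np.ones((3,3)))
    kk=max(cv2.findContours(cv2.bitwise_or(g,m),cv2.RETR_EXTERNAL,cv2.CHAIN_APPROX_NONE)[0],key=cv2.contourArea)
    F=toplane(kk.reshape(-1,2),z0+5,cam)[:,:2].astype(np.float32)
    (fx,fy),r=cv2.minEnclosingCircle(F)
    # slot = mat-coloured (saturated, not weight) inside circle
    Q=toplane(np.c_[xx.ravel(),yy.ravel()],z0+5,cam)[:,:2].reshape(i.shape[0],i.shape[1],2)
    rr=np.hypot(Q[...,0]-fx,Q[...,1]-fy)
    sl=(rr<34)&(rr>24)&(m==0)&(hsv[...,1]>50)&(hsv[...,0]>85)
    s=Q[sl].mean(0)-[fx,fy]; ang=np.arctan2(s[1],s[0])
    return dict(flange=np.round((fx,fy,r),1),block=np.round((bx,by,w,h),1),rect=[round(((np.radians(a)+j*np.pi/2)+np.pi)%(2*np.pi)-np.pi,3) for j in range(4)],slot=round(ang,3),ns=int(sl.sum()))
E
python3 - <<'E'
from wt import *
c=shot("wrist")
for n,p in (("a",(338,200)),("b",(341,120)),("c",(256,112))): print(n,weight(n,c,p,rad=60))
c2=list(c); 
# cap from w6 
i=cv2.imread("pics/w6.png"); cv2.imwrite("pics/w6c.png",cv2.resize(i[100:210,230:340],None,fx=5,fy=5,interpolation=cv2.INTER_CUBIC))
E
```

```text
a {'flange': array([ 449.4, -290.8,   38.4]), 'block': array([ 449.6, -289.9,   36.8,   44.4]), 'rect': [np.float64(0.569), np.float64(2.14), np.float64(-2.572), np.float64(-1.002)], 'slot': np.float64(-1.139), 'ns': 81}
b {'flange': array([ 558. , -291.1,   38.2]), 'block': array([ 557.6, -291.6,   44.9,   36. ]), 'rect': [np.float64(0.944), np.float64(2.515), np.float64(-2.197), np.float64(-0.626)], 'slot': np.float64(0.939), 'ns': 78}
c {'flange': array([ 566.8, -180.6,   38.3]), 'block': array([ 567.4, -180.6,   44.9,   35.3]), 'rect': [np.float64(0.229), np.float64(1.8), np.float64(-2.913), np.float64(-1.342)], 'slot': np.float64(-2.956), 'ns': 115}
```

View pics/w6c.png

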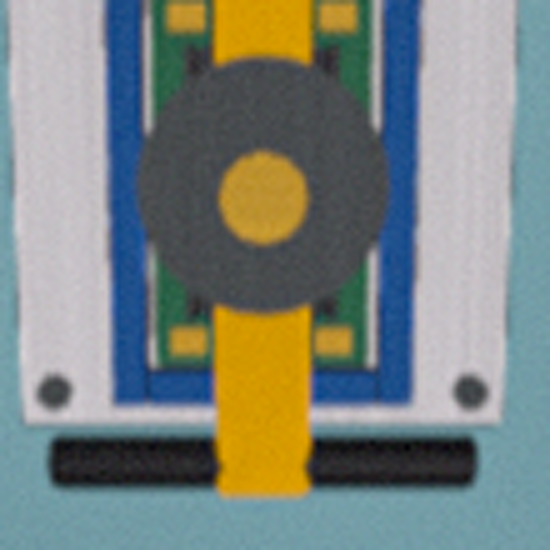

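```bash
python3 - <<'E'
from wt import *
c=list(shot("wrist"))
d=imaging.read_camera("wrist")
T=np.eye(4);T[:3,:3]=down(A-np.pi/2).as_matrix();T[:3,3]=[558.158,24.609,329.05];T=T@np.array(d["T_tool_cam"])
cam=(None,c[1],T[:3,:3],T[:3,3])
print("cap",toplane((282.3,139.2),152,cam),"plate",toplane((282.1,136.5),88,cam))
for px in ((208.5+31,193),(325,193)): pass
# close view of red: tool y along +x, TCP behind
manip.goto([455,-290,220],quat(down(-np.pi/2))); manip.dwell(.3)
c=shot("wrist","w8"); print(manip.get_position(),manip.get_t())
cv2.imwrite("pics/w8b.png",cv2.resize(c[0][0:240,150:450],None,fx=2.5,fy=2.5))
E
```

```text
cap [[614.38738464  29.25079869 152.        ]] plate [[615.28731836  29.37038922  88.        ]]
[ 455.8579544  -289.34860036  220.56117301] 55.0417
```

View pics/w8b.png

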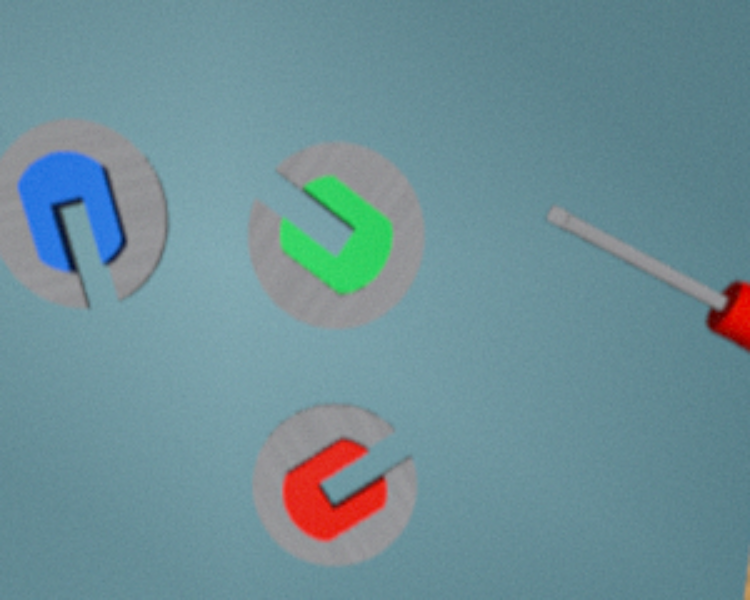

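Clear close view: the red slot opens to the upper right, green to the upper left, blue downward. I'll re-measure from here.

```bash
python3 - <<'E'
from wt import *
c=shot("wrist"); print(manip.get_position())
for n,p in (("a",(285,194)),("b",(285,94)),("c",(180,86))): print(n,weight(n,c,p,rad=70))
E
```

```text
[ 455.67325242 -289.44082068  220.43520877]
a {'flange': array([ 449.2, -290.9,   38.2]), 'block': array([ 449.1, -290. ,   36.3,   44.7]), 'rect': [np.float64(0.576), np.float64(2.146), np.float64(-2.566), np.float64(-0.995)], 'slot': np.float64(-1.052), 'ns': 112}
b {'flange': array([ 558.1, -291.1,   38.2]), 'block': array([ 557.5, -291.9,   44.5,   35.8]), 'rect': [np.float64(0.937), np.float64(2.508), np.float64(-2.204), np.float64(-0.634)], 'slot': np.float64(0.945), 'ns': 126}
c {'flange': array([ 566.7, -180.8,   38.4]), 'block': array([ 567.4, -180.9,   45.1,   36.6]), 'rect': [np.float64(0.232), np.float64(1.803), np.float64(-2.91), np.float64(-1.339)], 'slot': np.float64(-3.093), 'ns': 172}
```

```bash
cat > place.py <<'E'
from wt import *
ROD=np.array([614.2,29.3])
def place(cx,cy,d0,d1,level,rod=ROD):
    # choose jaw flip feasible for both
    u=np.array([np.cos(d1),np.sin(d1)]); sup=88+16*level; g=6.5
    q0=np.array(manip.get_qpos()); b=None
    for k in (np.pi/2,-np.pi/2):
        qs=[inverse_kinematics([*p],quat(down(d+k))) for p,d in ((( cx,cy,150),d0),((cx,cy,g),d0),((*(rod-70*u),210),d1),((*(rod-70*u),sup+g),d1),((*rod,sup+g),d1))]
        if any(q is None for q in qs): continue
        m=max(np.abs(np.array(q)[6]) for q in qs); print(k,[np.round(q,1).tolist()[6] for q in qs])
        if b is None or m<b[0]: b=(m,k)
    k=b[1]
    manip.goto([cx,cy,150],quat(down(d0+k))); 
    if manip.get_gripper_width()<.95: ungrasp()
    h=line(cx,cy,g,feed=120,guard=8); 
    if h: print("HIT",manip.get_position())
    close_gripper(45); w=manip.get_gripper_width()*87; print("w",w, manip.get_position())
    line(cx,cy,210,feed=250)
    s=rod-72*u; o=quat(down(d1+k))
    manip.goto([*s,212],o); line(*s,sup+g+4,feed=200); manip.dwell(.3)
    return u,sup+g,w
def insert(u,z,rod=ROD):
    h=line(*(rod-15*u),z+4,feed=100,guard=6)
    if h: print("EARLY",manip.get_position()); return False
    e=rod+4.5*u
    h=line(*e,z+4,feed=20,guard=5); p=np.array(manip.get_position()); a=(p[:2]-rod)@u
    print("contact",h,"along",a.round(2),manip.get_force().round(1)); 
    return h,a
def settle(a,u,z,rod=ROD):
    f=rod+a*u
    line(*f,z+4,feed=20)
    h=line(*f,z-1.5,feed=25,guard=4); print("down",h,manip.get_position(),manip.get_force())
def leave():
    ungrasp(); p=manip.get_position(); line(p[0],p[1],260,feed=250)
E
python3 - <<'E'
from place import *
u,z,w=place(449.2,-290.5,-0.997,-1.1,0)
print(manip.get_position(),z,manip.get_t()); c=shot("wrist","w9")
E
```

```text
1.5707963267948966 [1.3, 1.4, 0.6, 0.6, 0.6]
-1.5707963267948966 [-1.4, -1.2, -2.3, -2.1, -2.0]
w 35.630103606481185 [ 449.13915956 -290.5123675     6.46961948]
[582.15377947  93.60320366  99.55933427] 94.5 62.5
```

View pics/w9.png

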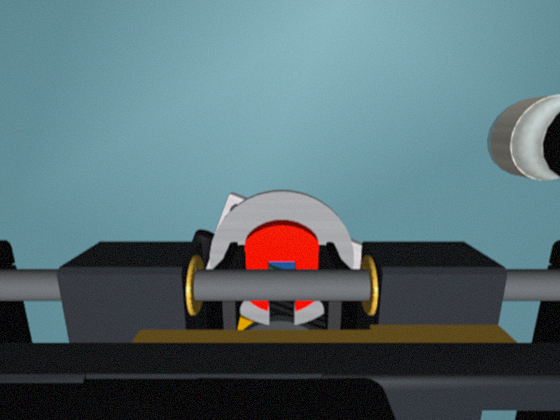

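The red weight is held square, closed end at px (282,205) and slot away from the camera. Inserting.

```bash
python3 - <<'E'
from place import *
d=-1.1;u=np.array([np.cos(d),np.sin(d)]); z=94.5
print(insert(u,z), manip.get_position(), manip.get_t())
c=shot("wrist","w10")
E
```

```text
contact True along 0.16 [-0.2 -0.5 -1.9]
(True, np.float64(0.15746774328922072)) [613.5975657   28.8166898   97.51042486] 64.0667
```

View pics/w10.png

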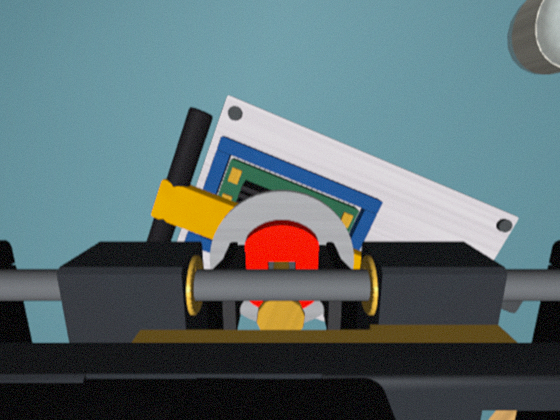

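```bash
python3 - <<'E'
from place import *
c=shot("wrist"); print(manip.get_position(),manip.get_force())
i=c[0];h=cv2.cvtColor(i,cv2.COLOR_BGR2HSV)
m=np.zeros(h.shape[:2],bool);m[300:345,250:312]=hs((12,90,120),(28,255,255))(h,i)[300:345,250:312]
y,x=np.where(m);print(x.min(),x.max(),y.min(),y.max())
for r in range(300,335,4):
    xs=np.where(m[r])[0]; print(r,xs.min() if len(xs) else None,xs.max() if len(xs) else None)
print(toplane((281,317),152,c))
E
```

```text
[612.86397285  28.85890141  96.83141074] [-0.12744749 -0.12966719 -2.94966824]
258 305 300 330
300 273 290
304 263 300
308 262 302
312 259 303
316 258 305
320 258 304
324 258 304
328 260 303
332 None None
[[612.49886023  30.73228463 152.        ]]
```

```bash
sed -i 's/ROD=np.array(\[614.2,29.3\])/ROD=np.array([613.4,29.2])/' place.py; python3 - <<'E'
from place import *
d=-1.1;u=np.array([np.cos(d),np.sin(d)]); z=94.5
print(manip.get_position())
settle(0,u,z)
manip.dwell(.2); print(manip.get_position(),manip.get_force(),manip.get_t())
E
```

```text
[612.86397285  28.85890141  96.83141074]
down True [613.82927784  29.25406575  94.43140529] [-0.21916627  0.31628696  4.63013872]
[613.81235648  29.26186337  94.40863392] [-0.53387063  0.70428597  6.78119855] 64.8667
```

Seated exactly at the expected height (TCP 94.4). Releasing and checking.

```bash
python3 - <<'E'
from place import *
leave()
q=W([-55,0,0]);manip.goto([q[0],q[1],330],quat(down(A-np.pi/2)));manip.dwell(.3)
c=shot("wrist","w11"); print(manip.get_position(),manip.get_t())
print(weight("a",c,(282,137),z0=88,rad=70))
cv2.imwrite("pics/w11b.png",cv2.resize(c[0][60:240,180:400],None,fx=3,fy=3,interpolation=cv2.INTER_CUBIC))
E
```

```text
[558.71167263  24.48727745 329.96862883] 68.7833
{'flange': array([613.9,  29.1,  49.1]), 'block': array([613.8,  29.6,  35. ,  44.4]), 'rect': [np.float64(0.471), np.float64(2.042), np.float64(-2.671), np.float64(-1.1)], 'slot': np.float64(-1.166), 'ns': 64}
```

View pics/w11b.png

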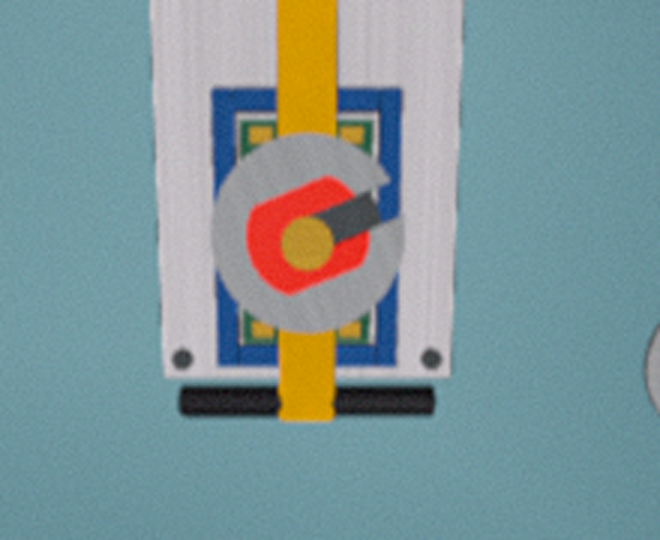

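Red weight is flat on the plate at (613.8,29.6), rod in its middle, slot at -1.10. Next is green at level 1.

```bash
cat >> place.py <<'E'
def full(cx,cy,d0,d1,level):
    u,z,w=place(cx,cy,d0,d1,level)
    if not 34<w<38: print("bad grip"); return
    s=np.array(manip.get_position()); print("pre",s,z)
    h=line(*(ROD-12*u),z+4,feed=100,guard=6)
    if h: print("EARLY",manip.get_position()); return
    h=line(*(ROD+0.2*u),z+4,feed=25,guard=6); manip.dwell(.1); p=np.array(manip.get_position()); a=(p[:2]-ROD)@u
    print("in",h,a.round(2),p,np.round(manip.get_force(),1))
    if a<-2.5: print("short"); return
    settle(0,u,z); p=manip.get_position()
    if abs(p[2]-z)>1.2: print("odd height",z); return
    leave()
    q=W([-55,0,0]);manip.goto([q[0],q[1],330],quat(down(A-np.pi/2)));manip.dwell(.3)
E
python3 - <<'E'
from place import *
full(557.9,-291.4,0.94,0.994,1)
c=shot("wrist","w12"); print(manip.get_position(),manip.get_t())
print(weight("b",c,(282,137),z0=104,rad=70))
cv2.imwrite("pics/w12b.png",cv2.resize(c[0][60:240,180:400],None,fx=3,fy=3,interpolation=cv2.INTER_CUBIC))
E
```

```text
1.5707963267948966 [-2.7, -2.6, 2.0, 1.9, 1.8]
-1.5707963267948966 [0.1, 0.2, -0.4, -0.3, -0.4]
w 35.280318935629566 [ 557.924174   -291.43449595    6.47233072]
pre [574.78455675 -31.16554592 115.55694228] 110.5
in False 0.12 [613.42921796  29.32651159 114.46094731] [ 0.2 -0.1 -1.6]
down True [613.90422088  29.16713403 110.41794805] [-1.12206405 -0.33510226  4.37019462]
[558.71441733  24.43889001 329.73259091] 80.3833
{'flange': array([614.3,  29.2,  47.1]), 'block': array([613.3,  28.9,  44.9,  35.5]), 'rect': [np.float64(0.989), np.float64(2.56), np.float64(-2.152), np.float64(-0.581)], 'slot': np.float64(nan), 'ns': 0}wt.py:21: RuntimeWarning: Mean of empty slice.
  s=Q[sl].mean(0)-[fx,fy]; ang=np.arctan2(s[1],s[0])
  ret = um.true_divide(
```

View pics/w12b.png

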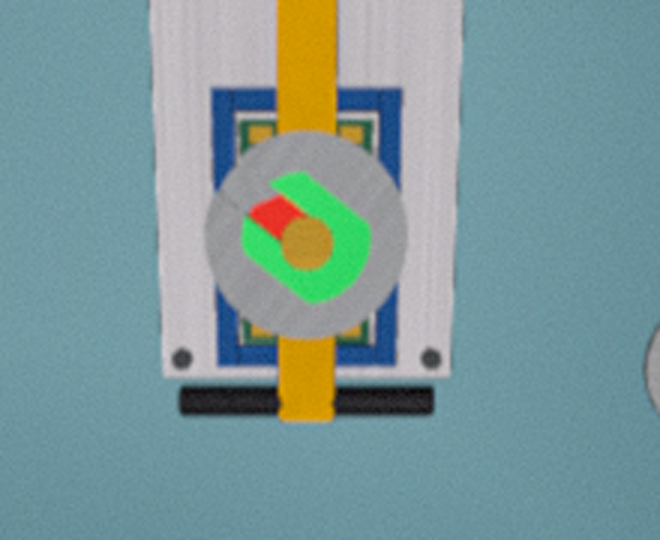

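Green is seated, centred on the rod, slot at 0.99. Next is blue at level 2.

```bash
python3 - <<'E'
from place import *
full(566.9,-180.8,-2.911,-3.194,2)
c=shot("wrist","w13"); print(manip.get_position(),manip.get_t())
w=weight("c",c,(282,137),z0=120,rad=45); print(w["flange"],w["block"],w["rect"])
cv2.imwrite("pics/w13b.png",cv2.resize(c[0][60:240,180:400],None,fx=3,fy=3,interpolation=cv2.INTER_CUBIC))
E
```

```text
1.5707963267948966 [-0.7, -0.5, -1.3, -1.2, -1.3]
-1.5707963267948966 [1.4, 1.2, 1.5, 1.5, 1.5]
w 35.406145911014804 [ 566.91021767 -180.88330382    6.48053942]
pre [685.95233939  25.32957841 131.77117154] 126.5
in False 0.08 [613.3201215   29.24279183 130.55693183] [ 0.2  0.  -2. ]
down True [613.89038934  29.09494898 126.42291552] [-1.11751353  0.63680562  4.60169066]
[558.65096658  24.64555699 329.00688354] 91.0083
[615.2  29.4  28.8] [614.4  29.8  35.6  44.5] [np.float64(1.524), np.float64(3.095), np.float64(-1.618), np.float64(-0.047)]
```

View pics/w13b.png

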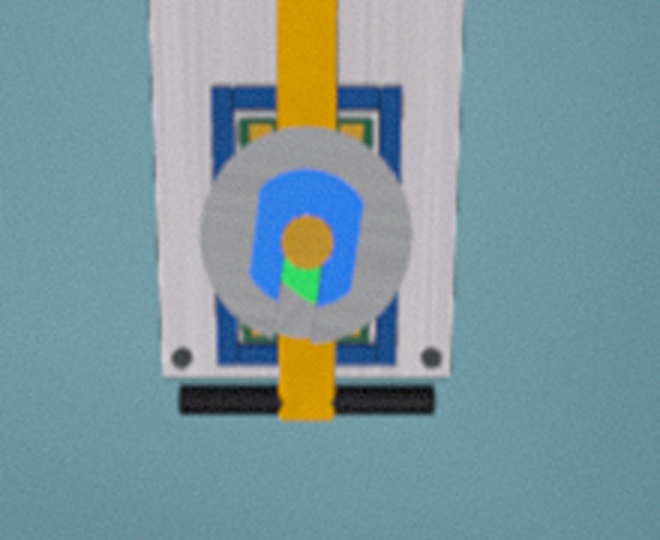

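All three are stacked with slots 120° apart. Last I'll move clear and check the whole scene.

```bash
python3 - <<'E'
from place import *
line(430,20,360,feed=250);manip.goto([420,230,400],quat(down(-np.pi/2))); manip.dwell(.5)
c=shot("scene","sF"); t=shot("top","tF"); print(manip.get_t())
cv2.imwrite("pics/sFb.png",cv2.resize(c[0][90:330,130:430],None,fx=2.6,fy=2.5,interpolation=cv2.INTER_CUBIC))
E
```

```text
93.1917
```

View pics/sFb.png

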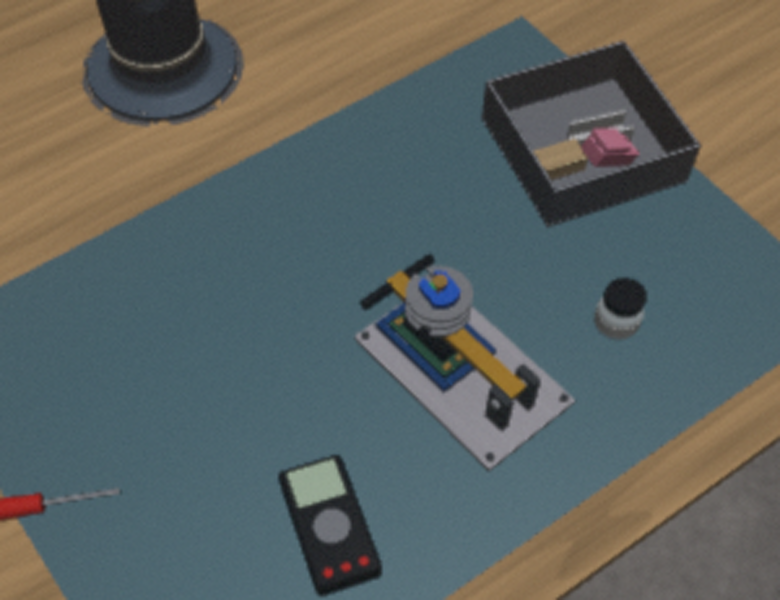

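View pics/tF.png

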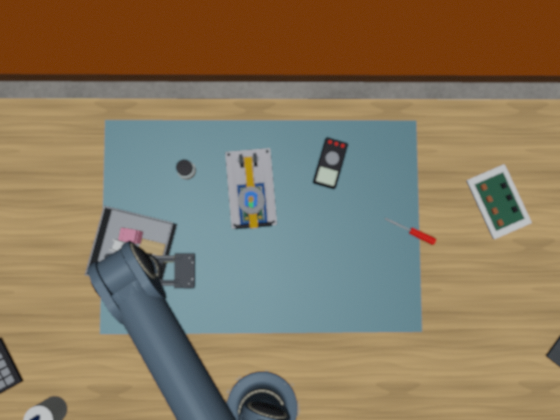

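The scraps are all in the bin, the stack is flat, and the jar, meter and screwdriver are at their original pixels. Handing in.

```bash
python3 - <<'E'
from rig import manip
print(manip.sign_off(), manip.get_t())
E
```

```text
the job is handed in; nothing more can be done
the job is handed in; nothing more can be done
```

The job is done and handed in at about 93 s of the 210 s limit. I did it in the order asked:

- **Rubbish:** the plywood, the trunking and the foam are all in the grey bin, confirmed in the last scene picture.
- **Module:** it sits flat in the blue pocket. The gripper stopped at 28.06 mm, which puts the module's underside at 12 mm, level with the pocket floor.
- **Press arm:** I swung it down by the cross-bar, then pressed it with closed fingers. The foot met the module with the fingertips at 74.4 mm, against 74.0 mm expected for a level arm.
- **Weights:** red, green and blue are stacked on the rod, each touching down within 0.1 mm of its expected height. Their centres are within about 1 mm of the rod, and their slots face -1.10, 0.99 and 3.09 rad, about 120° apart.

The jar, meter and screwdriver look unmoved in the final pictures.

Two readings disagreed with the rest:
- **Rod position:** my first estimate was about 1 mm off. While I slid the red weight in, the contact guard stopped the arm about 0.8 mm sooner than that estimate implied. I corrected the rod position from a camera view before lowering the weight.
- **Slot and flange detection:** the colour-based checks were unreliable once the weights were stacked. I used the outline of each grip block for its position and angle, and confirmed the slot directions by eye.

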